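Move a charged battery pack from the charger to the bobbin winder

ROBOT

A 7-joint arm with a two-finger parallel gripper is mounted at the origin on a cart in front of the work surface, level with it; the furniture and walls round the work are solid. World frame = base frame: x ahead of the robot, y to its left, z up, the work surface at z = 0. Lengths are in mm, angles in rad, forces in N, time in s.
With the tool pointing down it reaches from about 350 to 900 mm from the base axis. Payload 7.2 kg.
Tool frame: the origin (TCP) lies at the very end of the fingers, on their centre line; the grasp point (between the pads) lies 19 mm behind it; z points along the fingers, y is the line along which they close (so a half turn about z gives the same grasp; the last joint's range is limited). The gripper opens to 88 mm and grips with 3 to 60 N. Pads are 20 mm wide; open, the fingers measure 115 mm over their backs; the gripper's body (75 mm by 178 mm) begins 61 mm behind the grasp point.
Start: joints at [-1.256, 0.411, -0.013, 1.596, 0.006, 1.134, -0.082], TCP at [233.459, 579.764, 222.653] pointing down, gripper open.
Joint ranges: [-2.95, 2.95], [-0.29, 1.99], [-1.47, 1.44], [0.14, 2.54], [-1.03, 4.17], [0.13, 1.85], [-2.86, 2.86]. Speed limits (rad/s): [2.39, 2.39, 3.01, 3.01, 3.14, 3.14, 3.14].

INTERFACE

Orientations are given as a unit quaternion [x, y, z, w].
In Python, from bench import r gives the robot as it stands. The module is installed in compiled form; this text tells all that it offers.
- The arm moves only by the shell command python3 -m handwheel 'ROWS' [FORCE]. ROWS is JSON, one flat list of numbers, 7 for each row, row after row: the shift along the tool's x, y, z in cm, then the turn, a rotation vector about the tool's x, y, z in degrees, then the closure, from 0 (fully open) to 1 (shut). A call has 1 to 8 rows; each row is the pose to reach, as a shift and turn from the pose commanded when the call began, along the tool's axes at that moment; what a row does not reach only later rows make up. A row lasts 1/12 s, in which the tool goes at most 41.7 mm and 7.16 degrees, less where a joint would pass 70% of its speed; a pose out of reach is approached as far as the arm can. A call with a gripper value outside its range is refused whole. The fingers move at their own pace and stop on an object; FORCE is the grip in N (left out, the last holds). Time passes only in rows, so rows that repeat a pose let the fingers close. It gives the time, the measured TCP pose, the force, the opening and the grip force at its end, in the units of the state.
- r.state(): the state, without advancing time (a new reading comes with each control period).
- r.camera(name): name is "side" or "top"; returns (picture, depth): 384x512x3 uint8, red, green, blue; 384x512 float32, mm along the optical axis (not along the pixel's ray), 0 where there is no reading.
- r.camera_params(name): a dict with "camera_matrix" (3x3 intrinsics, pixels), "distortion" ([k1, k2, p1, p2, k3] as OpenCV has them; the pictures are not rectified), "T" (4x4, takes a point from camera to world coordinates). Camera axes: x right, y down, z forward; pixel columns grow to the right and rows downward; lengths in mm; the calibration is good to about 2 mm. A picture is of the moment at which its call begins. camera_params takes no time and is no camera call.
- r.job_done(): hands the job in; it is judged then, once.
Trained networks look in the newest picture that a camera, given by its name, has taken for a name from the list of things; names that differ only in an ending like _2 or _b are one class to them, and where a whole thing is asked for, a point or a joint stands for the part that bears it (a point fixed in the world has none). Each returns a list of dicts, best first, with "p" (0 to 1); they miss things now and then, are a little off and sometimes report something else, mostly with a low value. They report only what shows in the picture. A call takes as long as a camera call. They do not tell look-alikes from the thing itself.
- r.outline_of(name, camera): "pixels" (384x512 bool, what is visible of it) and "xy" ([column, row] in pixels, amid what is visible of it).
The state is a dict: "clock": time; "qpos": joint angles; "qd": joint speeds; "joint_torque": joint torques, N m; "tcp_pos": TCP position; "ee_rot": TCP orientation; "wrist_force": force on the tool from outside, world axes, zero at the start; "ft_torque": the same for the moment, N m; "gripper_width": finger opening in mm; "grasp_force": force on a finger pad.
Only numpy, scipy, OpenCV 4.12 (cv2) and the standard library are available. Lean on these libraries where they do the work, as an engineer would, in place of code of your own. Each camera call takes 0.05 s, during which the arm holds its last target. There are 200 camera calls.

TASK

The battery pack on the charger is charged. Press down the thumb pad of the charger's catch so that the pack springs forward, slide the pack straight out, then slide it into the empty bay of the bobbin winder until the winder's catch clicks up behind it and it stays fully home by itself. Push and pull gently, never forcing or slamming it against the end stop, leave the thread spool and the tape roll between them where they are, and let go of the pack.

Things in the scene. Friction and masses are not known exactly. Their poses are not given: they have to be found in the camera images.
- pack_grip (a point): Centre of the black battery pack's grip block, 66 x 42 x 51 mm (x, y, z; grip across y), midway along it, 35 mm above the pack's underside, 25 mm below its top. Below the block a dovetail plate 70 mm long, 56 mm wide, 9 mm thick. x along the slide, z up. 150 to 310 g. Same both ways round. In a bay this point is 55 mm above the bench. Starts latched in the charger.
- charger: Light grey charger, fixed, 92 mm wide; origin on the bench below the centre of a seated pack, x into the bay (away from the robot), y to the thumb-pad side, z up. Low housing with vent slots behind the bay, x 49 to 101 mm, 34 mm high. A 5 mm steel catch tongue behind the seated pack (x = -35 mm) blocks it until the pad is pressed.
- charger_mouth (a point): Floor centre of the charger bay's open end, 70 mm from the origin to -x, 20 mm above the bench. Once the catch is pressed, a sprung ejector (2.5 to 3.5 N) pushes the pack about 16 mm towards this mouth, where it stays in the bay. Slide it along -x to more than 105 mm from the seated place before lifting it: the dovetail holds it down.
- charger_pad (a point): Top centre of the charger catch's thumb pad: grey, ribbed, 30 x 30 x 8 mm, out of the charger's +y side at x = -42, y = +67 mm, top 26 mm above the bench. Presses straight down 8 mm, frees the pack after about 6 mm; 1 to 2 N spring, plus about 1 N friction while the pack leans on it. Springs back up.
- winder: White bobbin winder, fixed, 104 mm wide; origin on the bench below the nominal centre of a seated pack, x into the bay, y to its own thumb pad (made like the charger's), z up. Housing with a bobbin on a spindle behind the bay, x 50 to 136 mm, 50 mm high (bobbin and spindle 76). Latched, the pack's centre is at x = 0 +- 8 mm.
- winder_mouth (a point): Floor centre of the winder bay's open end, 70 mm from the origin to -x, 20 mm above the bench. Both bays: flared lead-in 66 narrowing to 58 mm at x = -55 mm, then dovetail rails leaning 30 deg, tops 33 mm above the bench, outer faces y = +-46 mm. A pack inside has about 1 mm play to each side, 2 mm upward.
- winder_floor (a point): Floor centre of the winder's bay, x = 0, 20 mm up. End stop, ejector and catch sit on a clamped carriage up to 8 mm deeper or shallower than nominal, not given: feel for it. Going in, the pack rides over the catch (1 N or so), the last 19 mm also against the ejector (2.5 to 3.5 N); the catch clicks; 2.5 mm farther is the rigid stop. Let go before the click, the pack springs back 16 mm.
- winder_catch (a joint): Height of the winder's catch: 0 m = up (as at rest or latched), about 0.005 m while a pack lies over the tongue, 0.008 m fully pressed down.
- thread_spool_white: Spool of white thread, 54 mm across, 62 mm high, standing between the two machines; origin under its centre. Leave alone.
- linen_tape: Roll of beige tape lying flat, 66 mm across, 19 mm high, between the two machines; origin under its centre. Leave alone.
Mind the look-alikes: they are no part of the job. Leave any blue or yellow look-alike of the part that bears pack_grip alone.

How it is judged:
By the outcome, as a careful person would: the job done as asked, in the order asked, and still so for the second after the job is handed in, with the robot touching nothing.
It also fails if it takes over 58 s, if anything falls off the work surface, if the arm or the gripper's body presses on something with over 40 N, if the wrist force passes 120 N, or if a joint passes its speed limit or range.

## Working session

There is one attempt and no reset: what is moved stays moved. The work goes in short steps, Python scripts to look and compute and a shell command to move; the robot and the scene stay as the last step left them, time stands still between calls to the robot, and variables do not carry over. Pictures are saved under pics/ and viewed, at most 10 in all, crops included, and the job is handed in when it is done.

```bash
mkdir -p pics; cat > h.py <<'E'
import numpy as np, cv2
from bench import r
from scipy.spatial.transform import Rotation as R
def px2w(cam,uv,depth):
    p=r.camera_params(cam);K=np.array(p["camera_matrix"]);D=np.array(p["distortion"]);T=np.array(p["T"])
    uv=np.asarray(uv,float).reshape(-1,1,2);n=cv2.undistortPoints(uv,K,D).reshape(-1,2)
    d=np.asarray(depth,float).reshape(-1,1)
    c=np.hstack([n*d,d]);return c@T[:3,:3].T+T[:3,3]
def cloud(cam,depth):
    v,u=np.mgrid[0:384,0:512];return px2w(cam,np.stack([u,v],-1).reshape(-1,2),depth.reshape(-1)).reshape(384,512,3)
def w2px(cam,P):
    p=r.camera_params(cam);K=np.array(p["camera_matrix"]);D=np.array(p["distortion"]);T=np.linalg.inv(np.array(p["T"]))
    return cv2.projectPoints(np.asarray(P,float).reshape(-1,1,3),cv2.Rodrigues(T[:3,:3])[0],T[:3,3],K,D)[0].reshape(-1,2)
E
python3 - <<'E'
from h import *
s=r.state();print(s["clock"],s["tcp_pos"],s["ee_rot"],s["gripper_width"])
for c in("top","side"):
    im,d=r.camera(c);cv2.imwrite(f"pics/{c}0.png",cv2.cvtColor(im,cv2.COLOR_RGB2BGR));np.savez(f"pics/{c}0.npz",im=im,d=d)
    C=cloud(c,d)
    for n in["pack_grip","charger","winder","charger_pad","thread_spool_white","linen_tape"]:
        for o in r.outline_of(n,c)[:4]:
            m=o["pixels"]&(d>0);print(c,n,round(o["p"],2),np.round(o["xy"]),m.sum(),np.round(np.median(C[m],0)) if m.any() else 0)
    print(np.round(np.array(r.camera_params(c)["T"]),2).tolist())
E
```

```text
0.0 [233.285133   579.28798171 221.80420731] [ 1.90214393e-01  9.81742255e-01 -7.85801223e-04 -1.09119400e-04] 87.94479091783546
top pack_grip 0.91 [221. 218.] 602 [471.  36.  58.]
top pack_grip 0.88 [134. 219.] 691 [471. 257.  57.]
top pack_grip 0.56 [179. 156.] 658 [621. 142.  78.]
top charger 0.8 [192. 154.] 1854 [637. 145.  30.]
top winder 0.89 [343. 149.] 3226 [ 661. -266.   31.]
top charger_pad 0.73 [344. 149.] 3284 [ 662. -266.   30.]
top charger_pad 0.69 [158. 173.] 181 [585. 209.  25.]
top thread_spool_white 0.88 [270. 174.] 429 [588. -75.  61.]
top linen_tape 0.64 [286. 228.] 375 [ 447. -111.   18.]
[[0.01, -0.99, 0.14, 422.96], [-1.0, -0.01, 0.02, -49.6], [-0.02, -0.14, -0.99, 905.94], [0.0, 0.0, 0.0, 1.0]]
side pack_grip 0.95 [282. 224.] 1006 [477.  64.  48.]
side pack_grip 0.83 [297. 313.] 1284 [476. 283.  57.]
side pack_grip 0.67 [214. 259.] 1056 [624. 169.  76.]
side charger 0.85 [205. 278.] 2984 [654. 179.  29.]
side winder 0.97 [215. 141.] 1417 [ 624. -262.   26.]
side charger_pad 0.58 [239. 288.] 285 [583. 215.  26.]
side thread_spool_white 0.84 [229. 189.] 694 [590. -58.  47.]
side linen_tape 0.5 [228. 192.] 620 [591. -57.  47.]
[[-1.0, 0.06, -0.05, 586.22], [0.08, 0.66, -0.74, 757.2], [-0.01, -0.75, -0.67, 779.47], [0.0, 0.0, 0.0, 1.0]]
```

```bash
python3 - <<'E'
import cv2,numpy as np
a=cv2.imread("pics/top0.png");cv2.imwrite("pics/top0x.png",cv2.resize(a[80:290,90:430],None,fx=2.35,fy=2.35,interpolation=cv2.INTER_CUBIC))
b=cv2.imread("pics/side0.png");cv2.imwrite("pics/side0x.png",cv2.resize(b,None,fx=1.5,fy=1.5))
E
```

```text
(no output)
```

View pics/top0x.png

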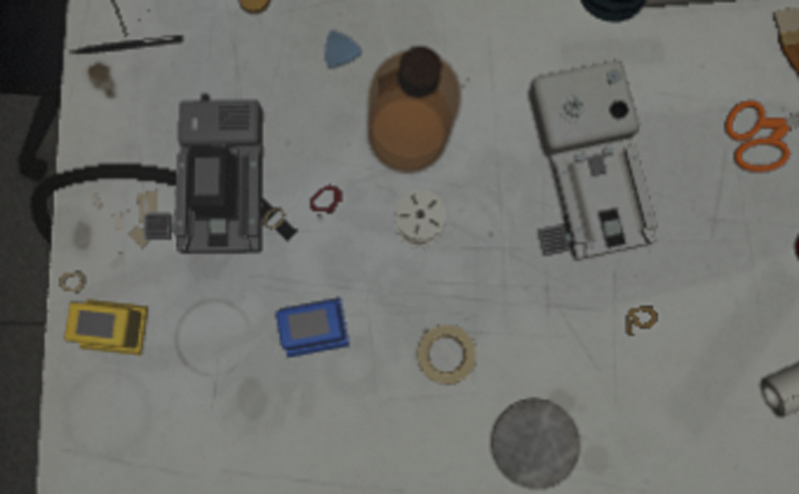

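View pics/side0x.png

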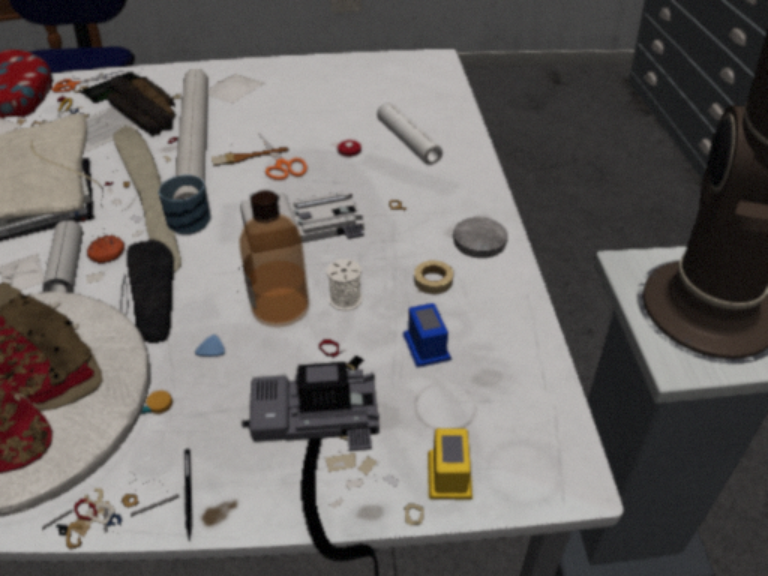

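The top view shows three pack look-alikes: black in the charger at (179,156), blue at (221,218) and yellow at (134,219). The black one, latched in the light grey charger, is the one the description asks for. The winder is at (343,149), turned a little, with its pad at (325,182). The spool is at (270,174), the tape at (286,228), and a tall bottle stands between the machines at about (265,130). Next I fit the poses against the depth and crop the chosen pack.

```bash
cat > fit.py <<'E'
from h import *
from scipy.optimize import least_squares
def B(x0,x1,y0,y1,z0,z1): return np.array([x0,x1,y0,y1,z0,z1],float)
def pack(x): return [B(x-33,x+33,-21,21,25,80),B(x-35,x+35,-28,28,20,29)]
base=[B(-70,49,-46,46,0,20),B(-60,49,30,46,0,33),B(-60,49,-46,-30,0,33),B(-57,-27,52,82,18,26)]
ch=base+[B(49,101,-46,46,0,34)]; wi=base+[B(50,136,-52,52,0,50)]
def sdf(P,boxes):
    o=[]
    for b in boxes:
        c=(b[0::2]+b[1::2])/2;h=(b[1::2]-b[0::2])/2;q=np.abs(P-c)-h
        o.append(np.linalg.norm(np.maximum(q,0),axis=1)+np.minimum(q.max(1),0))
    return np.min(o,0)
def fit(P,boxes,x0):
    f=lambda v:np.clip(sdf((P-[v[0],v[1],v[3]])@R.from_euler('z',v[2]).as_matrix(),boxes),-12,12)
    s=least_squares(f,x0,loss='soft_l1',f_scale=1.0,x_scale=[1,1,.02,1],diff_step=1e-4);rr=f(s.x)
    return s.x,np.median(np.abs(rr)),len(P)
def pts(cam,d,c,rad,zmin=14):
    C=cloud(cam,d).reshape(-1,3);d=d.reshape(-1)
    return C[(d>0)&(np.hypot(*(C[:,:2]-c).T)<rad)&(C[:,2]>zmin)&(C[:,2]<84)]
E
python3 - <<'E'
from fit import *
D={c:np.load(f"pics/{c}0.npz")["d"] for c in("top","side")}
for nm,bx,c,g in(("charger",ch+pack(0),(620,145),(620,145,0,0)),("winder",wi,(620,-262),(620,-258,.15,0))):
    best={}
    for cams in(("top",),("side",),("top","side")):
        P=np.vstack([pts(k,D[k],c,115) for k in cams])
        # drop bottle
        P=P[P[:,1]>-340] if nm=="winder" else P
        s=[fit(P,bx,np.array(g)+[dx,0,a,0]) for dx in(-15,0,15) for a in(-.1,0,.1)]
        s=min(s,key=lambda t:t[1]);print(nm,cams,np.round(s[0],3),round(s[1],2),s[2])
for nm,c in(("bottle",(690,-70)),("spool",(588,-75)),("tape",(447,-111)),("blue",(471,36))):
    C=cloud("top",D["top"]).reshape(-1,3);m=(np.hypot(*(C[:,:2]-c).T)<60)&(C[:,2]>14);q=C[m];print(nm,q.min(0).round(),q.max(0).round())
a=cv2.imread("pics/top0.png")[110:200,135:225];b=cv2.imread("pics/side0.png")[225:310,155:265]
cv2.imwrite("pics/crop1.png",np.hstack([cv2.resize(a,(400,400)),cv2.resize(b,(400,400))]))
E
```

```text
charger ('top',) [ 6.27418e+02  1.48232e+02  1.20000e-02 -9.28000e-01] 0.99 2493
charger ('side',) [6.24527e+02 1.49611e+02 1.70000e-02 1.57000e-01] 0.98 3826
charger ('top', 'side') [ 6.26754e+02  1.49413e+02  1.80000e-02 -2.63000e-01] 1.08 6319
winder ('top',) [ 6.29845e+02 -2.78470e+02  2.19000e-01 -4.62000e-01] 1.3 2727
winder ('side',) [ 6.21617e+02 -2.78106e+02  2.06000e-01  1.84000e-01] 1.49 1264
winder ('top', 'side') [ 6.29279e+02 -2.77448e+02  2.10000e-01 -2.39000e-01] 1.44 3991
bottle [ 648. -113.   14.] [740. -17. 213.]
spool [ 565. -101.   14.] [616. -49.  65.]
tape [ 414. -137.   14.] [477. -76.  22.]
blue [449.   4.  15.] [498.  76.  63.]
```

View pics/crop1.png

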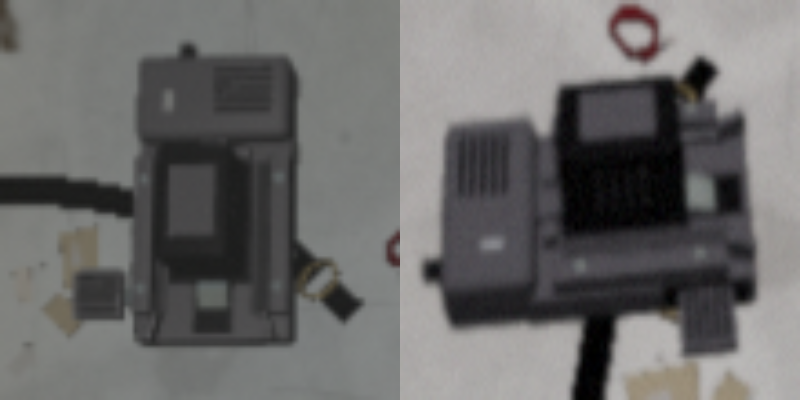

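The crop shows the black pack with the steel tongue in front of it, at about (182,177) in the full image. The grey ribbed pad is on the +y side at (157,176), so the choice is confirmed. Next I work out the shift to the pad.

```bash
cat >> h.py <<'E'
CH=np.array([626.5,149.3,.017]); WI=np.array([628,-277.7,.21])
def loc(F,x,y):
    c,s=np.cos(F[2]),np.sin(F[2]);return np.array([F[0]+c*x-s*y,F[1]+s*x+c*y])
def go(xyz,yaw,s=None):
    """yaw = direction of machine x; tool y along machine y"""
    s=s or r.state();A=R.from_quat(s["ee_rot"]);ty=np.array([-np.sin(yaw),np.cos(yaw),0]);z=np.array([0,0,-1.])
    G=R.from_matrix(np.stack([np.cross(ty,z),ty,z],1))
    print("t%.2f"%s["clock"],"tcp",np.round(s["tcp_pos"],1),"shift cm",np.round(A.inv().apply(np.array(xyz)-s["tcp_pos"])/10,2),"rotdeg",np.round((A.inv()*G).as_rotvec(degrees=True),1),"F",np.round(s["wrist_force"],1),"w",round(s["gripper_width"],1))
def inF(F,s=None):
    s=s or r.state();d=np.array(s["tcp_pos"])[:2]-F[:2];c,sn=np.cos(F[2]),np.sin(F[2]);f=np.array(s["wrist_force"])
    print("local",np.round([c*d[0]+sn*d[1],-sn*d[0]+c*d[1],s["tcp_pos"][2]],1),"Flocal",np.round([c*f[0]+sn*f[1],-sn*f[0]+c*f[1],f[2]],1))
E
python3 -c "
from h import *
p=loc(CH,-42,67);go([*p,60],CH[2])"
```

```text
t0.70 tcp [233.5 579.8 222.7] shift cm [-46.06 -20.72  16.27] rotdeg [  0.    0.  -22.9] F [ 0.2  0.1 -0.7] w 87.9
```

```bash
python3 -m handwheel '[-46.06,-20.72,6,0,0,-22.9,1,-46.06,-20.72,6,0,0,-22.9,1,-46.06,-20.72,6,0,0,-22.9,1,-46.06,-20.72,6,0,0,-22.9,1,-46.06,-20.72,6,0,0,-22.9,1,-46.06,-20.72,6,0,0,-22.9,1,-46.06,-20.72,6,0,0,-22.9,1,-46.06,-20.72,6,0,0,-22.9,1]' 20
python3 -c "
from h import *
p=loc(CH,-42,67);go([*p,40],CH[2])"
```

```text
clock: 1.37
tcp_pos: [463.4, 340.1, 183.5]
ee_rot: [-0.009, 1.0, 0.0, 0.0]
wrist_force: [1.0, 1.4, -0.1]
gripper_width: 38.1
grasp_force: 0.0
t1.37 tcp [463.4 340.1 183.5] shift cm [-11.78 -12.66  14.35] rotdeg [0. 0. 0.] F [ 1.   1.4 -0.1] w 38.1
```

```bash
python3 -m handwheel '[-11.78,-12.66,8,0,0,0,1,-11.78,-12.66,8,0,0,0,1,-11.78,-12.66,8,0,0,0,1,-11.78,-12.66,8,0,0,0,1,-11.78,-12.66,8,0,0,0,1,-11.78,-12.66,12,0,0,0,1,-11.78,-12.66,12,0,0,0,1,-11.78,-12.66,12,0,0,0,1]'
python3 - <<'E'
from h import *
p=loc(CH,-42,67);go([*p,32],CH[2]);inF(CH)
for c in("top","side"):
    im,d=r.camera(c);np.savez(f"pics/{c}1.npz",im=im,d=d)
    if c=="side":cv2.imwrite("pics/side1.png",cv2.resize(cv2.cvtColor(im,cv2.COLOR_RGB2BGR)[190:330,140:300],None,fx=4,fy=4))
E
```

```text
clock: 2.03
tcp_pos: [580.5, 216.6, 61.7]
ee_rot: [-0.008, 1.0, -0.001, -0.002]
wrist_force: [0.4, 0.2, 1.1]
gripper_width: 0.3
grasp_force: 0.0
t2.03 tcp [580.5 216.6  61.7] shift cm [-0.3  -0.1   2.97] rotdeg [-0.1 -0.3 -0. ] F [0.4 0.2 1.1] w 0.3
local [-44.8  68.   61.7] Flocal [0.4 0.2 1.1]
```

View pics/side1.png

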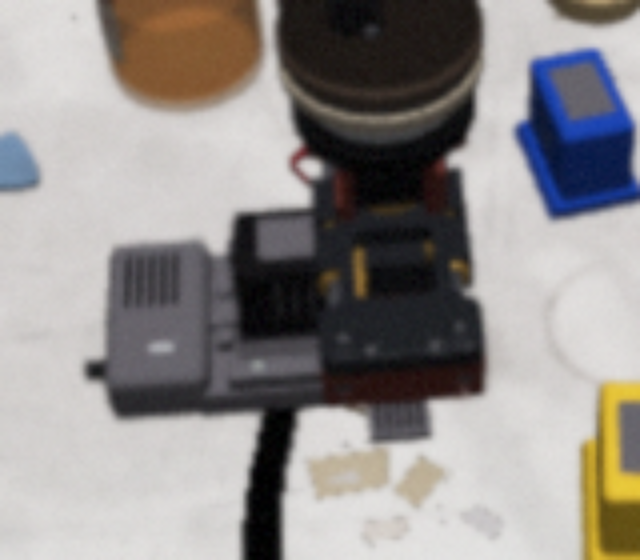

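The gripper is over the pad, with the pad visible under its edge at about (240,293) in the full side image, and the pack is still seated. I'll press gently.

```bash
python3 -m handwheel '[-0.2,-0.1,1.5,0,0,0,1,-0.2,-0.1,3,0,0,0,1,-0.2,-0.1,3.3,0,0,0,1,-0.2,-0.1,3.6,0,0,0,1,-0.2,-0.1,3.8,0,0,0,1,-0.2,-0.1,4.0,0,0,0,1,-0.2,-0.1,4.2,0,0,0,1,-0.2,-0.1,4.2,0,0,0,1]'
python3 - <<'E'
from h import *
inF(CH);o=r.camera("side");C=cloud("side",o[1])
for q in r.outline_of("pack_grip","side")[:3]:
    m=q["pixels"]&(o[1]>0)&(C[...,2]>77);print(round(q["p"],2),np.round(q["xy"]),m.sum(),np.round(C[m].min(0)) if m.any() else 0, np.round(C[m].max(0)) if m.any() else 0)
E
```

```text
clock: 2.8
tcp_pos: [584.5, 216.5, 22.0]
ee_rot: [-0.009, 1.0, 0.0, 0.001]
wrist_force: [0.6, 0.5, 0.9]
gripper_width: 0.7
grasp_force: 0.7
local [-40.8  67.9  22. ] Flocal [0.6 0.5 0.9]
0.96 [299. 311.] 0 0 0
0.71 [283. 224.] 0 0 0
0.59 [209. 258.] 293 [615. 131.  77.] [655. 232. 184.]
```

```bash
python3 -m handwheel '[0.1,0,0.15,0,0,0,1,0.1,0,0.3,0,0,0,1,0.1,0,0.3,0,0,0,1]'
python3 - <<'E'
from h import *
inF(CH);im,d=r.camera("side");cv2.imwrite("pics/side2.png",cv2.resize(cv2.cvtColor(im,cv2.COLOR_RGB2BGR)[190:330,140:300],None,fx=4,fy=4))
E
```

```text
clock: 3.15
tcp_pos: [583.3, 216.1, 18.4]
ee_rot: [-0.008, 1.0, 0.0, 0.0]
wrist_force: [-0.3, 0.6, 2.9]
gripper_width: 0.4
grasp_force: 1.3
local [-42.1  67.6  18.4] Flocal [-0.3  0.6  2.9]
```

View pics/side2.png

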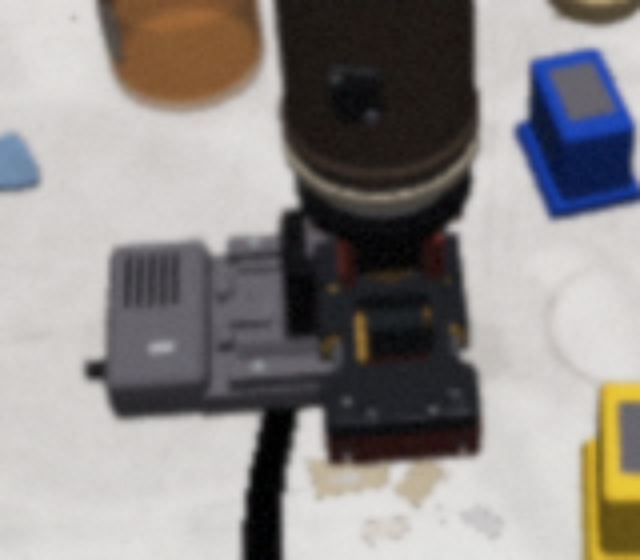

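The pack has sprung forward: its back edge moved from 235 to about 285 in the crop. I'll raise the gripper, open it, and go over the pack.

```bash
python3 -m handwheel '[0,0,-1.5,0,0,0,1,0,0,-5,0,0,0,1,0,0,-9,0,0,0,0.5,0,0,-12,0,0,0,0,-2.5,-4,-12.5,0,0,0,0,-2.5,-6.7,-12.5,0,0,0,0,-2.5,-6.7,-12.5,0,0,0,0,-2.5,-6.7,-12.5,0,0,0,0]'
python3 - <<'E'
from fit import *
im,d=r.camera("side");C=cloud("side",d)
q=min(r.outline_of("pack_grip","side"),key=lambda q:abs(q["xy"][0]-220)+abs(q["xy"][1]-260));print(q["p"],q["xy"])
m=q["pixels"]&(d>0)&(C[...,2]<84);print(m.sum(),np.median(C[m],0).round(1),np.percentile(C[m],[3,97],axis=0).round(1))
P=pts("side",d,(620,145),115)
s=min([fit(P,ch+pack(x),(*CH,0))[:2]+(x,) for x in range(-26,2,2)],key=lambda t:t[1]);print(np.round(s[0],3),s[1:])
inF(CH);go([*loc(CH,-16,0),42],CH[2])
E
```

```text
clock: 3.87
tcp_pos: [609.4, 146.4, 143.3]
ee_rot: [-0.006, 1.0, -0.001, -0.0]
wrist_force: [0.1, 0.3, -0.2]
gripper_width: 37.0
grasp_force: 0.0
0.71 [228.1, 258.8]
1053 [601.3 168.6  76.2] [[570.9 134.7  29.8]
 [632.2 172.5  81.7]]
[6.23946e+02 1.49738e+02 1.50000e-02 1.93000e-01] (np.float64(1.031927304440817), -22)
local [-17.9   1.1 142.9] Flocal [-0.   0.1  0.4]
t3.97 tcp [608.6 150.1 142.9] shift cm [-0.21 -0.11 10.09] rotdeg [ 0.  -0.1 -0. ] F [-0.   0.1  0.4] w 44.8
```

```bash
python3 -m handwheel '[0.35,-0.05,2,0,0,0,0,0.35,-0.05,2,0,0,0,0,0.35,-0.05,2,0,0,0,0,0.35,-0.05,2,0,0,0,0,0.35,-0.05,2,0,0,0,0,0.35,-0.05,4,0,0,0,0,0.35,-0.05,4,0,0,0,0]' 25
python3 -c "
from h import *
inF(CH);go([605,149.6,42],CH[2])"
```

```text
clock: 4.55
tcp_pos: [604.6, 149.0, 101.6]
ee_rot: [-0.009, 1.0, -0.0, -0.001]
wrist_force: [-1.6, -0.1, -1.0]
gripper_width: 87.2
grasp_force: 0.0
local [-2.190e+01  1.000e-01  1.016e+02] Flocal [-1.6 -0.1 -1. ]
t4.55 tcp [604.6 149.  101.6] shift cm [-0.05  0.06  5.96] rotdeg [-0.  -0.1  0. ] F [-1.6 -0.1 -1. ] w 87.2
```

```bash
python3 -m handwheel '[0,0.03,3,0,0,0,0,0,0.03,5.5,0,0,0,0,0,0.03,5.9,0,0,0,0,0,0.03,5.9,0,0,0,0]'
python3 -m handwheel '[0,0,0,0,0,0,0.3,0,0,0,0,0,0,0.5,0,0,0,0,0,0,0.6,0,0,0,0,0,0,0.7,0,0,0,0,0,0,0.8,0,0,0,0,0,0,0.8,0,0,0,0,0,0,0.8,0,0,0,0,0,0,0.8]' 20
python3 -c "
from h import *
inF(CH);go([605,149.6,42],CH[2])"
```

```text
clock: 4.88
tcp_pos: [604.7, 149.1, 43.5]
ee_rot: [-0.009, 1.0, -0.0, -0.002]
wrist_force: [0.3, -0.9, 0.6]
gripper_width: 88.0
grasp_force: 0.0
clock: 5.55
tcp_pos: [605.8, 149.3, 44.6]
ee_rot: [-0.008, 1.0, 0.0, 0.0]
wrist_force: [-0.5, -1.1, 2.1]
gripper_width: 41.8
grasp_force: 20.0
local [-20.7   0.4  44.6] Flocal [-0.5 -1.1  2.1]
t5.55 tcp [605.8 149.3  44.6] shift cm [0.08 0.03 0.26] rotdeg [ 0.  0. -0.] F [-0.5 -1.1  2.1] w 41.8
```

```bash
python3 -m handwheel '[0.5,0,0,0,0,0,0.8,1,0,0,0,0,0,0.8,1.7,0,0,0,0,0,0.8,2.4,0,0,0,0,0,0.8,3.2,0,0,0,0,0,0.8,4,0,0,0,0,0,0.8]'
python3 -c "
from h import *
inF(CH);go([605,149.6,42],CH[2])"
```

```text
clock: 6.05
tcp_pos: [564.9, 148.7, 44.6]
ee_rot: [-0.008, 1.0, 0.0, 0.0]
wrist_force: [0.5, -0.3, 2.8]
gripper_width: 41.8
grasp_force: 20.0
local [-61.6   0.4  44.6] Flocal [ 0.5 -0.3  2.8]
t6.05 tcp [564.9 148.7  44.6] shift cm [-4.01  0.03  0.26] rotdeg [ 0.  0. -0.] F [ 0.5 -0.3  2.8] w 41.8
```

```bash
python3 -m handwheel '[1,0,0,0,0,0,0.8,2,0,0,0,0,0,0.8,3,0,0,0,0,0,0.8,4,0,0,0,0,0,0.8,5,0,0,0,0,0,0.8,6,0,0,0,0,0,0.8,6,0,0,0,0,0,0.8]'
python3 - <<'E'
from fit import *
inF(CH)
im,d=r.camera("side");C=cloud("side",d);cv2.imwrite("pics/side3.png",cv2.resize(cv2.cvtColor(im,cv2.COLOR_RGB2BGR)[80:340,130:350],None,fx=2.2,fy=2.2))
im,d=r.camera("top")
P=pts("top",d,(620,-262),125);P=P[P[:,1]>-345]
P2=pts("side",d,(620,-262),125)
E
```

```text
clock: 6.63
tcp_pos: [502.4, 147.3, 43.7]
ee_rot: [-0.009, 1.0, -0.0, -0.002]
wrist_force: [-0.2, -0.7, -2.6]
gripper_width: 41.9
grasp_force: 20.0
local [-1.241e+02  1.000e-01  4.370e+01] Flocal [-0.2 -0.7 -2.6]
```

View pics/side3.png

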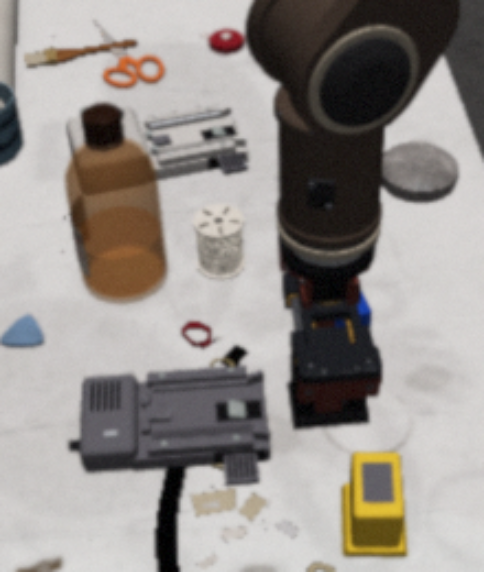

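The pack is clear of the charger, with the gripper at about (283,255) in the full side image, and the charger bay is empty. I'll lift it while refining the winder pose using only the bay part.

```bash
python3 -m handwheel '[0,0,-1,0,0,0,0.8,0,0,-4,0,0,0,0.8,0,0,-8,0,0,0,0.8,0,0,-10,0,0,0,0.8]'
python3 - <<'E'
from fit import *
D={c:np.load(f"pics/{c}0.npz")["d"] for c in("top","side")}
def sel(k,F,xm):
    P=pts(k,D[k],(620,-262),125);q=(P[:,:2]-F[:2])@np.array([[np.cos(F[2]),-np.sin(F[2])],[np.sin(F[2]),np.cos(F[2])]])
    return P[(q[:,0]<xm)&(q[:,0]>-90)&(abs(q[:,1])<90)]
for xm,bx in((30,base),(90,wi)):
  for cams in(("top",),("side",),("top","side")):
    P=np.vstack([sel(k,WI,xm) for k in cams])
    s=min([fit(P,bx,WI[[0,1,2,2]]*[1,1,1,0]+[a,b,c,0]) for a in(-6,0,6) for b in(-4,0,4) for c in(-.05,0,.03)],key=lambda t:t[1]);print(xm,cams,np.round(s[0],3),round(s[1],2),s[2])
im=np.load("pics/top0.npz")["im"][...,::-1].copy();F=WI
big=cv2.resize(im[110:200,300:400],None,fx=6,fy=6,interpolation=cv2.INTER_CUBIC)
def L(pts,col):
    p=w2px("top",[[*loc(F,x,y),z] for x,y,z in pts]);p=((p-[300,110]+.5)*6).astype(int);cv2.polylines(big,[p.reshape(-1,1,2)],True,col,1)
for y in(30,-46):L([(-55,y,33),(49,y,33),(49,y+16,33),(-55,y+16,33)],(0,0,255))
L([(-57,52,26),(-27,52,26),(-27,82,26),(-57,82,26)],(0,255,0));L([(50,-52,50),(136,-52,50),(136,52,50),(50,52,50)],(255,0,0));L([(-70,-46,0),(-70,46,0),(-70,46,20),(-70,-46,20)],(0,255,255))
cv2.imwrite("pics/ov1.png",big)
E
```

```text
clock: 7.07
tcp_pos: [507.6, 147.8, 148.6]
ee_rot: [-0.008, 1.0, 0.001, 0.002]
wrist_force: [2.0, 0.2, -1.8]
gripper_width: 42.0
grasp_force: 20.0
30 ('top',) [ 6.26226e+02 -2.79239e+02  2.13000e-01 -6.16000e-01] 1.29 1512
30 ('side',) [ 6.24487e+02 -2.77482e+02  2.11000e-01  2.00000e-01] 1.45 989
30 ('top', 'side') [ 6.24998e+02 -2.78194e+02  2.08000e-01 -3.63000e-01] 1.43 2501
90 ('top',) [ 6.29835e+02 -2.78522e+02  2.16000e-01 -4.65000e-01] 1.28 2503
90 ('side',) [ 6.21617e+02 -2.78106e+02  2.06000e-01  1.84000e-01] 1.49 1264
90 ('top', 'side') [ 6.29273e+02 -2.77481e+02  2.09000e-01 -2.22000e-01] 1.44 3767
```

View pics/ov1.png

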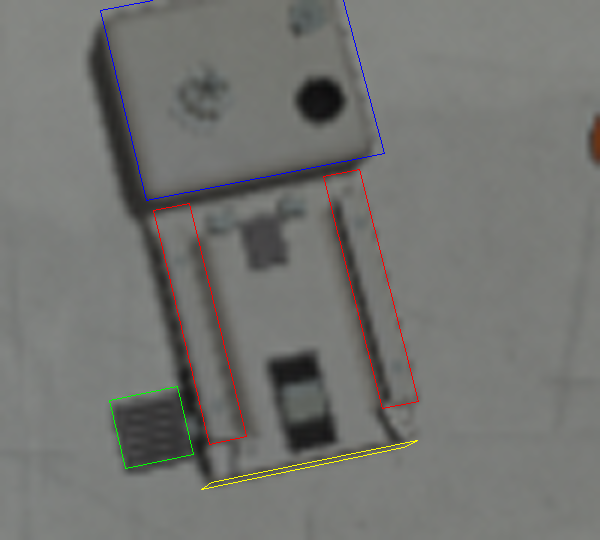

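The overlay fits in y and yaw, but the pad and mouth sit about 2 mm nearer the robot than modelled. I'll shift the winder to about (626.3,-278,0.211) and carry the pack across at height.

```bash
sed -i 's/WI=np.array(\[.*\])/WI=np.array([626.3,-278,.211])/' h.py; python3 -c "
from h import *
go([*loc(WI,-122,0),150],WI[2])"
```

```text
t7.07 tcp [507.6 147.8 148.6] shift cm [  0.79 -45.13  -0.2 ] rotdeg [  0.    0.2 -11.2] F [ 2.   0.2 -1.8] w 42.0
```

```bash
python3 -m handwheel '[0.2,-2,-0.2,0,0,0,0.8,0.3,-5.5,-0.2,0,0,-2,0.8,0.3,-9,-0.2,0,0,-4,0.8,0.3,-12.5,-0.2,0,0,-6,0.8,0.3,-16,-0.2,0,0,-8,0.8,0.3,-19.5,-0.2,0,0,-10,0.8,0.3,-23,-0.2,0,0,-11.2,0.8,0.3,-26.5,-0.2,0,0,-11.2,0.8]' && python3 -c "
from h import *
go([*loc(WI,-122,0),150],WI[2])"
```

```text
clock: 7.73
tcp_pos: [507.5, -119.5, 147.3]
ee_rot: [-0.106, 0.994, -0.0, 0.0]
wrist_force: [0.0, 0.8, -2.3]
gripper_width: 42.0
grasp_force: 20.0
t7.73 tcp [ 507.5 -119.5  147.3] shift cm [  3.94 -17.98  -0.27] rotdeg [-0.   0.1  0.1] F [ 0.   0.8 -2.3] w 42.0
```

```bash
python3 -m handwheel '[0.8,-3.5,-0.2,0,0,0,0.8,1.6,-7,-0.2,0,0,0,0.8,2.4,-10.5,-0.2,0,0,0,0.8,3.2,-14,-0.2,0,0,0,0.8,3.8,-16.5,-0.2,0,0,0,0.8,3.9,-17.8,-0.2,0,0,0,0.8,3.9,-17.8,-0.2,0,0,0,0.8,3.9,-17.8,-0.2,0,0,0,0.8]' && python3 - <<'E'
from fit import *
go([*loc(WI,-122,0),150],WI[2]);inF(WI)
for c in("top","side"):
    im,d=r.camera(c);np.savez(f"pics/{c}4.npz",im=im,d=d)
    if c=="side":
        C=cloud(c,d)
        for q in r.outline_of("pack_grip",c)[:4]:
            m=q["pixels"]&(d>0);print(round(q["p"],2),np.round(q["xy"]),m.sum(),np.percentile(C[m],[3,50,97],axis=0).round().tolist())
        cv2.imwrite("pics/side4.png",cv2.resize(cv2.cvtColor(im,cv2.COLOR_RGB2BGR)[70:220,160:330],None,fx=3.5,fy=3.5))
go([*loc(WI,-122,0),60],WI[2]);inF(WI)
E
```

```text
clock: 8.4
tcp_pos: [506.8, -299.4, 148.5]
ee_rot: [-0.106, 0.994, 0.0, 0.0]
wrist_force: [-0.2, 0.7, -2.1]
gripper_width: 42.0
grasp_force: 20.0
t8.40 tcp [ 506.8 -299.4  148.5] shift cm [ 0.07 -0.41 -0.15] rotdeg [0. 0. 0.] F [-0.2  0.7 -2.1] w 42.0
local [-121.3    4.1  148.5] Flocal [-0.1  0.7 -2.1]
0.93 [284. 226.] 977 [[450.0, 16.0, 4.0], [477.0, 63.0, 49.0], [500.0, 78.0, 62.0]]
0.9 [254.  96.] 522 [[469.0, -304.0, 128.0], [514.0, -280.0, 154.0], [537.0, -269.0, 184.0]]
0.57 [297. 309.] 1286 [[449.0, 238.0, 3.0], [475.0, 284.0, 58.0], [496.0, 302.0, 62.0]]
t8.55 tcp [ 507.2 -297.5  148.4] shift cm [ 0.15 -0.6   8.84] rotdeg [0.1 0.  0.2] F [ 0.3 -0.7 -2.3] w 41.6
local [-120.5    5.9  148.4] Flocal [ 0.1 -0.7 -2.3]
```

View pics/side4.png

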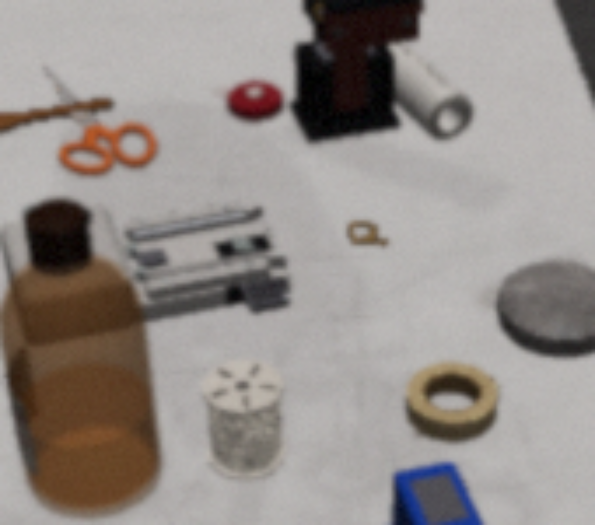

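The pack is held level at about (258,95) in the full image, in line with the bay, which is at about (225,145). I'll correct y and go down in front of the mouth.

```bash
python3 -m handwheel '[0.1,-0.5,3,0,0,0,0.8,0.1,-0.5,6,0,0,0,0.8,0.1,-0.5,8.5,0,0,0,0.8,0.1,-0.5,8.8,0,0,0,0.8,0.1,-0.5,8.8,0,0,0,0.8,0.1,-0.5,8.8,0,0,0,0.8]' && python3 - <<'E'
from fit import *
r.camera("top");
s=r.state();go([*loc(WI,-122,0),45.4],WI[2],s);inF(WI,s)
r.camera("top");inF(WI);r.camera("top");inF(WI)
E
```

```text
clock: 9.05
tcp_pos: [507.6, -304.2, 61.5]
ee_rot: [-0.107, 0.994, -0.0, 0.0]
wrist_force: [0.8, -0.8, -2.1]
gripper_width: 42.2
grasp_force: 20.0
t9.10 tcp [ 508.  -304.7   62.1] shift cm [0.08 0.14 1.67] rotdeg [-0.1  0.1  0.1] F [-0.1  0.3 -2.6] w 41.4
local [-121.3   -1.3   62.1] Flocal [-0.1  0.3 -2.6]
local [-121.3   -1.6   62.3] Flocal [-0.1  0.4 -2.5]
local [-121.4   -1.7   62.3] Flocal [-1.  -1.2 -2. ]
```

```bash
python3 -m handwheel '[0,0.15,1,0,0,0,0.8,0,0.15,1.65,0,0,0,0.8,0,0.15,1.65,0,0,0,0.8,-1,0.15,1.65,0,0,0,0.8,-1.7,0.15,1.65,0,0,0,0.8,-2.2,0.15,1.65,0,0,0,0.8,-2.2,0.15,1.65,0,0,0,0.8]' && python3 - <<'E'
from fit import *
inF(WI);print(np.round(r.state()["ft_torque"],2));im,d=r.camera("side")
go([*loc(WI,-99,0),45.4],WI[2])
cv2.imwrite("pics/side5.png",cv2.resize(cv2.cvtColor(im,cv2.COLOR_RGB2BGR)[90:190,185:285],None,fx=5.5,fy=5.5))
E
```

```text
clock: 9.78
tcp_pos: [529.4, -298.0, 43.9]
ee_rot: [-0.107, 0.994, 0.0, 0.0]
wrist_force: [0.7, -0.3, -2.9]
gripper_width: 41.9
grasp_force: 20.0
local [-99.    0.7  43.9] Flocal [ 0.6 -0.4 -2.9]
[-0.    0.04  0.03]
t9.83 tcp [ 528.8 -298.3   43.9] shift cm [-0.06 -0.06 -0.15] rotdeg [-0.   0.   0.1] F [-0.6  0.1 -2.2] w 42.1
```

View pics/side5.png

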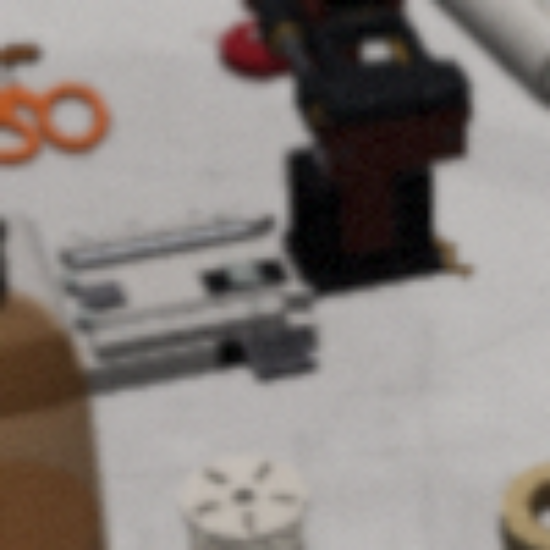

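The pack front is at the mouth and lined up, with no contact yet. I'll raise it a little and go in slowly.

```bash
python3 -m handwheel '[0,-0.05,-0.12,0,0,0,0.8,-0.5,-0.05,-0.12,0,0,0,0.8,-1,-0.05,-0.12,0,0,0,0.8,-1.5,-0.05,-0.12,0,0,0,0.8,-1.5,-0.05,-0.12,0,0,0,0.8]' && python3 - <<'E'
from fit import *
inF(WI);print(np.round(r.state()["ft_torque"],2))
r.camera("side");inF(WI)
E
```

```text
clock: 10.25
tcp_pos: [544.3, -295.3, 45.3]
ee_rot: [-0.107, 0.994, 0.0, 0.001]
wrist_force: [1.3, -0.1, -2.2]
gripper_width: 41.8
grasp_force: 20.0
local [-83.8   0.3  45.3] Flocal [ 1.2 -0.4 -2.2]
[ 0.05 -0.03 -0.03]
local [-84.5   0.2  45.2] Flocal [-0.6  0.2 -0.2]
```

```bash
python3 -m handwheel '[-0.5,0,0,0,0,0,0.8,-1,0,0,0,0,0,0.8,-1.5,0,0,0,0,0,0.8,-2,0,0,0,0,0,0.8]' && python3 -c "
from h import *
inF(WI);print(np.round(r.state()['ft_torque'],2))
r.camera('side');inF(WI)"
```

```text
clock: 10.63
tcp_pos: [562.8, -291.7, 45.2]
ee_rot: [-0.106, 0.994, -0.0, 0.0]
wrist_force: [0.7, -0.5, -1.3]
gripper_width: 41.6
grasp_force: 20.0
local [-65.   -0.1  45.2] Flocal [ 0.6 -0.7 -1.3]
[ 0.03 -0.05 -0.03]
local [-63.5   0.2  45.3] Flocal [ 1.  -0.2 -1.6]
```

```bash
python3 -m handwheel '[-0.4,0,0,0,0,0,0.8,-0.8,0,0,0,0,0,0.8,-1.2,0,0,0,0,0,0.8,-1.5,0,0,0,0,0,0.8]' && python3 -c "
from h import *
inF(WI);print(np.round(r.state()['ft_torque'],2))
r.camera('side');inF(WI)"
```

```text
clock: 11.02
tcp_pos: [577.5, -288.4, 45.2]
ee_rot: [-0.106, 0.994, -0.0, 0.0]
wrist_force: [-0.9, 0.4, 0.7]
gripper_width: 41.7
grasp_force: 20.0
local [-49.9   0.   45.2] Flocal [-0.8  0.6  0.7]
[ 0.07  0.01 -0.08]
local [-49.3   0.2  45.2] Flocal [ 1.3 -0.7 -0.6]
```

```bash
python3 -m handwheel '[-0.4,0,0,0,0,0,0.8,-0.8,0,0,0,0,0,0.8,-1.2,0,0,0,0,0,0.8,-1.6,0,0,0,0,0,0.8,-2.0,0,0,0,0,0,0.8]' && python3 -c "
from h import *
for i in range(3): inF(WI);r.camera('side')"
```

```text
clock: 11.48
tcp_pos: [596.9, -284.3, 45.2]
ee_rot: [-0.106, 0.994, -0.0, 0.0]
wrist_force: [-0.7, 1.1, 1.2]
gripper_width: 41.7
grasp_force: 20.0
local [-30.1   0.   45.2] Flocal [-0.4  1.2  1.2]
local [-29.1   0.2  45.2] Flocal [ 1.   0.1 -0.3]
local [-29.3   0.3  45.2] Flocal [0.1 0.  1.8]
```

```bash
python3 -m handwheel '[-0.2,0,0,0,0,0,0.8,-0.4,0,0,0,0,0,0.8,-0.6,0,0,0,0,0,0.8,-0.8,0,0,0,0,0,0.8]' && python3 -c "
from h import *
for i in range(3): inF(WI);r.camera('side')"
```

```text
clock: 11.97
tcp_pos: [604.3, -282.8, 45.2]
ee_rot: [-0.106, 0.994, -0.0, -0.0]
wrist_force: [-1.4, -0.3, 2.1]
gripper_width: 42.0
grasp_force: 20.0
local [-22.5  -0.1  45.2] Flocal [-1.4  0.   2.1]
local [-21.9   0.   45.2] Flocal [ 0.1 -0.2  2.6]
local [-22.    0.   45.2] Flocal [0.8 0.4 1.6]
```

```bash
python3 -m handwheel '[-0.2,0,0,0,0,0,0.8,-0.4,0,0,0,0,0,0.8,-0.6,0,0,0,0,0,0.8,-0.6,0,0,0,0,0,0.8]' && python3 -c "
from h import *
for i in range(4): inF(WI);r.camera('side')"
```

```text
clock: 12.45
tcp_pos: [610.7, -281.3, 45.2]
ee_rot: [-0.106, 0.994, -0.0, 0.0]
wrist_force: [1.6, 0.2, 2.7]
gripper_width: 42.0
grasp_force: 20.0
local [-15.9   0.1  45.2] Flocal [ 1.7 -0.1  2.7]
local [-15.9   0.1  45.2] Flocal [0.7 0.2 1.4]
local [-16.    0.1  45.2] Flocal [ 0.5 -0.6  3.4]
local [-16.1   0.1  45.2] Flocal [0.8 0.4 2.4]
```

```bash
python3 -m handwheel '[-0.2,0,0,0,0,0,0.8,-0.4,0,0,0,0,0,0.8,-0.4,0,0,0,0,0,0.8]' && python3 -c "
from h import *
for i in range(4): inF(WI);r.camera('side')"
```

```text
clock: 12.9
tcp_pos: [614.4, -280.5, 45.2]
ee_rot: [-0.106, 0.994, -0.0, 0.0]
wrist_force: [-0.6, -0.2, 4.1]
gripper_width: 41.9
grasp_force: 20.0
local [-12.2   0.   45.2] Flocal [-0.6 -0.1  4.1]
local [-12.2   0.   45.2] Flocal [-0.3  0.6  2.8]
local [-12.2   0.   45.2] Flocal [ 0.7 -0.5  3.3]
local [-12.3   0.   45.2] Flocal [0.1 0.6 3.3]
```

```bash
python3 -m handwheel '[-0.2,0,0,0,0,0,0.8,-0.4,0,0,0,0,0,0.8,-0.4,0,0,0,0,0,0.8]' && python3 -c "
from h import *
for i in range(4): inF(WI);r.camera('side')"
```

```text
clock: 13.35
tcp_pos: [617.1, -280.2, 45.2]
ee_rot: [-0.106, 0.994, 0.0, -0.001]
wrist_force: [-3.9, -0.4, 6.0]
gripper_width: 41.8
grasp_force: 20.0
local [-9.4 -0.2 45.2] Flocal [-3.9  0.5  6. ]
local [-9.4 -0.2 45.2] Flocal [-2.4  0.5  6.5]
local [-9.5 -0.2 45.2] Flocal [-2.2  0.1  5.5]
local [-9.5 -0.2 45.2] Flocal [-2.3  0.4  6.6]
```

```bash
python3 -m handwheel '[-0.2,0,0,0,0,0,0.8,-0.4,0,0,0,0,0,0.8,-0.4,0,0,0,0,0,0.8]' && python3 -c "
from h import *
for i in range(4): inF(WI);r.camera('side')"
```

```text
clock: 13.8
tcp_pos: [620.8, -279.5, 45.2]
ee_rot: [-0.106, 0.994, -0.0, -0.001]
wrist_force: [-3.2, 0.2, 6.6]
gripper_width: 42.0
grasp_force: 20.0
local [-5.7 -0.3 45.2] Flocal [-3.   0.9  6.6]
local [-5.7 -0.3 45.2] Flocal [-3.4  0.9  6.6]
local [-5.7 -0.3 45.2] Flocal [-3.2  0.8  6.1]
local [-5.6 -0.3 45.2] Flocal [-3.3  0.8  6.8]
```

```bash
python3 -m handwheel '[-0.2,0,-0.05,0,0,0,0.8,-0.4,0,-0.05,0,0,0,0.8,-0.6,0,-0.05,0,0,0,0.8,-0.6,0,-0.05,0,0,0,0.8]' && python3 -c "
from h import *
for i in range(4): inF(WI);r.camera('side')"
```

```text
clock: 14.33
tcp_pos: [627.4, -277.7, 45.3]
ee_rot: [-0.106, 0.994, 0.0, -0.0]
wrist_force: [-3.2, -1.6, 3.4]
gripper_width: 42.0
grasp_force: 20.0
local [ 1.2  0.  45.3] Flocal [-3.5 -0.9  3.4]
local [ 1.1 -0.1 45.3] Flocal [-3.3 -0.8  2.2]
local [ 1.2 -0.  45.3] Flocal [-3.3 -0.7  2.5]
local [ 1.1 -0.  45.3] Flocal [-3.  -2.1  2.2]
```

```bash
python3 -m handwheel '[-0.2,0,0,0,0,0,0.8,-0.2,0,0,0,0,0,0.8]' && python3 -c "
from h import *
for i in range(4): inF(WI);r.camera('side')"
```

```text
clock: 14.7
tcp_pos: [629.6, -277.0, 45.3]
ee_rot: [-0.106, 0.994, 0.0, -0.0]
wrist_force: [-4.2, -1.7, 1.0]
gripper_width: 42.0
grasp_force: 20.0
local [ 3.5  0.3 45.3] Flocal [-4.5 -0.8  1. ]
local [ 3.5  0.3 45.3] Flocal [-2.8 -1.   0.8]
local [ 3.5  0.3 45.3] Flocal [-3.1 -0.5  0.1]
local [ 3.5  0.4 45.3] Flocal [-2.8 -1.  -0.8]
```

```bash
python3 -m handwheel '[-0.1,0,0,0,0,0,0.8,-0.15,0,0,0,0,0,0.8,-0.15,0,0,0,0,0,0.8]' && python3 -c "
from h import *
for i in range(3): inF(WI);r.camera('side')"
```

```text
clock: 15.15
tcp_pos: [631.0, -276.7, 45.3]
ee_rot: [-0.106, 0.994, 0.0, -0.0]
wrist_force: [-3.4, -0.7, -2.0]
gripper_width: 41.9
grasp_force: 20.0
local [ 4.9  0.3 45.3] Flocal [-3.5  0.  -2. ]
local [ 4.9  0.4 45.3] Flocal [-3.7 -1.5 -2.2]
local [ 4.9  0.3 45.3] Flocal [-3.5 -0.1 -2.5]
```

```bash
python3 -m handwheel '[-0.1,0,0,0,0,0,0.8,-0.1,0,0,0,0,0,0.8]' && python3 -c "
from h import *
for i in range(3): inF(WI);r.camera('side')"
```

```text
clock: 15.47
tcp_pos: [632.0, -276.4, 45.3]
ee_rot: [-0.106, 0.994, 0.0, -0.0]
wrist_force: [-4.5, -1.4, -2.4]
gripper_width: 42.1
grasp_force: 20.0
local [ 5.9  0.3 45.3] Flocal [-4.6 -0.4 -2.4]
local [ 5.9  0.3 45.4] Flocal [-4.3 -0.2 -2.4]
local [ 5.8  0.3 45.3] Flocal [-3.5  0.4 -3.4]
```

```bash
python3 - <<'E'
from fit import *
for nm in("side0","live"):
    d=np.load("pics/side0.npz")["d"] if nm=="side0" else r.camera("side")[1]
    C=cloud("side",d).reshape(-1,3);q=C[:,:2]-loc(WI,-42,67);c,s=np.cos(WI[2]),np.sin(WI[2])
    l=np.stack([c*q[:,0]+s*q[:,1],-s*q[:,0]+c*q[:,1]],1);m=(abs(l)<11).all(1)&(C[:,2]>5)&(C[:,2]<60)
    print(nm,m.sum(),np.percentile(C[m,2],[10,50,90]).round(1))
inF(WI)
E
```

```text
side0 46 [24.8 26.4 27.8]
live 45 [24.9 26.4 28.3]
local [ 5.8  0.3 45.4] Flocal [-3.1 -0.2 -3.5]
```

The winder's pad is back up at 26.4 mm, so the catch has clicked. I'll ease back gently to check that it holds.

```bash
python3 -m handwheel '[0.1,0,0,0,0,0,0.8,0.15,0,0,0,0,0,0.8,0.2,0,0,0,0,0,0.8,0.2,0,0,0,0,0,0.8]' && python3 -c "
from h import *
for i in range(3): inF(WI);r.camera('side')"
```

```text
clock: 16.0
tcp_pos: [630.7, -276.9, 45.8]
ee_rot: [-0.106, 0.994, -0.0, 0.001]
wrist_force: [-1.4, -0.5, -3.6]
gripper_width: 41.9
grasp_force: 20.0
local [ 4.5  0.2 45.8] Flocal [-1.5 -0.2 -3.6]
local [ 4.5  0.2 45.8] Flocal [-0.8  0.3 -3.3]
local [ 4.5  0.2 45.8] Flocal [-0.9 -0.3 -2. ]
```

```bash
python3 -m handwheel '[-0.05,0,0.05,0,0,0,0.7,-0.05,0,0.05,0,0,0,0.4,-0.05,0,0.05,0,0,0,0.1,-0.05,0,0.05,0,0,0,0,-0.05,0,0.05,0,0,0,0,-0.05,0,0.05,0,0,0,0,-0.05,0,0.05,0,0,0,0,-0.05,0,0.05,0,0,0,0]' && python3 -m handwheel '[0,0,-1,0,0,0,0,0,0,-4,0,0,0,0,0,0,-8,0,0,0,0,0,0,-11,0,0,0,0,2,0,-13,0,0,0,0,6,0,-13,0,0,0,0,10,0,-13,0,0,0,0,14,0,-13,0,0,0,0]' && python3 -m handwheel '[4,0,0,0,0,0,0,4,0,0,0,0,0,0,4,0,0,0,0,0,0]' && python3 - <<'E'
from fit import *
inF(WI)
ims=[]
for c in("side","top"):
    im,d=r.camera(c);im=im[...,::-1];ims.append(cv2.resize(im[90:190,185:285] if c=="side" else im[105:205,290:390],(400,400),interpolation=cv2.INTER_CUBIC))
    C=cloud(c,d).reshape(-1,3)
    def L(C):
        q=C[:,:2]-WI[:2];a,s=np.cos(WI[2]),np.sin(WI[2]);return np.stack([a*q[:,0]+s*q[:,1],-s*q[:,0]+a*q[:,1]],1)
    l=L(C);m=(C[:,2]>74)&(C[:,2]<86)&(abs(l[:,1])<25)&(abs(l[:,0])<45);print(c,"top of pack",m.sum(),np.percentile(l[m],[4,96],axis=0).round(1).tolist() if m.any() else 0)
    m=(abs(l-[-42,67])<11).all(1)&(C[:,2]<60)&(C[:,2]>5);print("pad z",np.median(C[m,2]).round(1),m.sum())
cv2.imwrite("pics/fin.png",np.hstack(ims))
E
```

```text
clock: 16.82
tcp_pos: [630.7, -277.0, 45.2]
ee_rot: [-0.106, 0.994, -0.0, 0.0]
wrist_force: [-0.2, -0.3, -0.3]
gripper_width: 85.1
grasp_force: 0.0
clock: 17.48
tcp_pos: [492.5, -306.7, 176.3]
ee_rot: [-0.106, 0.994, -0.0, 0.001]
wrist_force: [0.1, -0.4, -0.5]
gripper_width: 87.7
grasp_force: 0.0
clock: 17.73
tcp_pos: [452.8, -316.2, 176.5]
ee_rot: [-0.104, 0.995, -0.0, 0.001]
wrist_force: [0.3, -0.1, 0.3]
gripper_width: 87.8
grasp_force: 0.0
local [-177.7   -1.   176.5] Flocal [ 0.2 -0.1  0.3]
side top of pack 256 [[-28.6, -16.1], [31.4, 22.0]]
pad z 26.1 41
top top of pack 456 [[-29.7, -19.0], [30.6, 19.5]]
pad z 25.8 73
```

View pics/fin.png

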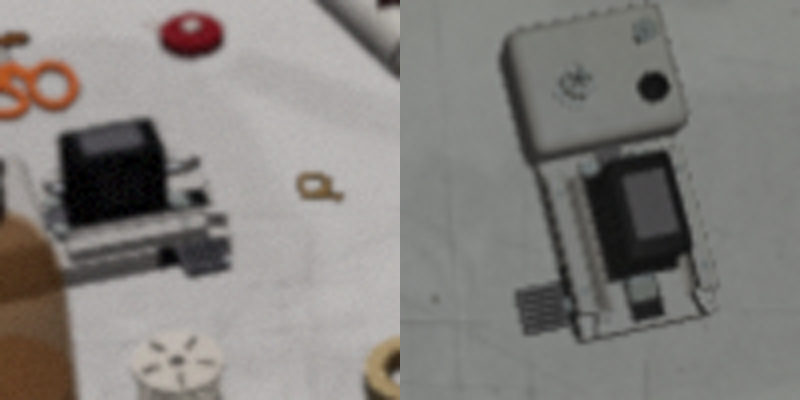

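The pack sits home in the winder bay at about x = +1 mm. The steel tongue is up in front of it (crop (645,283)), the pad is back up, and the gripper is clear.

```bash
python3 -c "
from bench import r
print(r.job_done())"
```

```text
the job is handed in; nothing more can be done
None
```

The black pack is out of the charger and latched in the winder bay: the catch is up behind it and it held when eased back and after the gripper let go. The job was handed in at about 18 s; no verdict came back.

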